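# Press the plant-feed pail's lid shut all round

## Robot

A 7-joint arm with a two-finger parallel gripper is mounted at the origin on the work surface. World frame = base frame: x ahead of the robot, y to its left, z up, the work surface at z = 0. Lengths are in mm, angles in degrees, forces in N, time in s.
With the tool pointing down it reaches from about 425 to 950 mm from the base axis. Payload 4.7 kg.
Tool frame: the origin (TCP) lies at the centre of the arm's flange, where the gripper is bolted on; the fingertips stand 182 mm ahead of it and the grasp point (between the pads) lies 164 mm ahead of it; z points along the fingers, y is the direction in which the jaws open and shut (so a half turn about z gives the same grasp; the last joint's range is limited). The gripper opens to 87 mm and grips with 3 to 60 N. Pads are 19 mm wide; open, the fingers measure 117 mm over their backs; the gripper's body (75 mm by 190 mm) begins 51 mm behind the grasp point.
Start: joints at [64.463, 26.849, -2.785, 87.806, 1.381, 65.374, -4.715], TCP at [273.3, -617.202, 404.773] pointing down, gripper open.
Joint ranges: [-148.3, 148.3], [-19.14, 114.17], [-79.39, 73.82], [5.75, 140.21], [-59.74, 239.74], [12.07, 113.84], [-152.46, 152.46]. Speed limits (degrees/s): [147.25, 147.25, 180, 180, 180, 180, 180].

## Interface

Orientations are given as a 3x3 rotation matrix whose columns are the frame's x, y, z axes.
In Python, from plant import monitor, viewer, bot gives the robot as it stands.
- The arm moves only by the tool apply_moves, never from a script. Its argument "plan" is a list of rows, each an object of numbers: "tx", "ty", "tz": the shift along the tool's x, y, z in cm; "roll": the turn about the tool's z in rad. In form: [{"tx": .., "ty": .., "tz": .., "roll": ..}, ...]. A call has 1 to 8 rows; each row shifts and turns the commanded pose from where the row before left it, along the tool's axes as they then stand; what a row does not reach is not made up. A row lasts 1/8 s, in which the tool goes at most 62.5 mm and 10.7 degrees, less where a joint would pass 70% of its speed; a pose out of reach is approached as far as the arm can. A call with a gripper value outside its range is refused whole. "claw" is the finger opening in cm, from 0 to 8.7, set as the call begins (left out, the last holds). The fingers move at their own pace and stop on an object; "newtons" is the grip in N (left out, the last holds). Time passes only in rows, so rows that do not move let the fingers close. It gives the time, the measured TCP pose, the force and the opening at its end, in the units of the state.
- monitor.get_obs(): the state, without advancing time (a new reading comes with each control period).
- viewer.capture(name): name is "scene" or "top" or "wrist"; returns the picture (480x640x3 uint8, red, green, blue); there is no depth.
- viewer.get_calibration(name): a dict with "camera_matrix" (3x3 intrinsics, pixels), "position" and "attitude" of the camera in the world; the wrist camera has in their place "hand_eye" (4x4, takes a point from camera to tool coordinates, whose origin is the TCP and whose axes are the flange's). Camera axes: x right, y up, looking along -z (the intrinsics and any distortion apply to the point x, -y, -z); pixel columns grow to the right and rows downward; lengths in mm; the calibration is good to about 2 mm. A picture is of the moment at which its call begins: read the wrist's pose just before it. get_calibration takes no time and is no camera call.
- bot.hand_in(): hands the job in, once; it reports no verdict.
The state is a dict: "clock": time; "q": joint angles; "qvel": joint speeds; "joint_torque": joint torques, N m; "eef_pos": TCP position; "ee_rot": TCP orientation; "ft_force": force on the tool from outside, world axes, zero at the start; "torque": the same for the moment, N m; "gripper_width": opening from 0.0 (shut) to 1.0 (fully open).
Only numpy, scipy, OpenCV 4.12 (cv2) and the standard library are available. Lean on these libraries where they do the work, as an engineer would, in place of code of your own. Each camera call takes 0.05 s, during which the arm holds its last target.

## Task

The snap-fit lid has been laid on the white plant-feed pail, but its green rim is still sprung up. Press round the rim with the fingertips, section by section, until all four sections have clicked down flat (one may have caught already), firmly but without cracking the lid. Only press: do not pick up or tip the pail, leave it standing where it is, and leave everything around it undisturbed.

Things in the scene. Friction and masses are not known exactly. Their poses are not given: they have to be found in the camera images.
- pail: round white plastic pail with a green band, 100 mm tall, 162 mm across its top bead, about 0.9 kg, loose; wire bail hanging down its side. Origin: centre of its underside, z up. Its green lid has a flat rim (58 to 85 mm from the centre, 4 mm thick) cut by slots into four quarter sections a, b, c, d, centred on the pail's own +x, +y, -x, -y. The lid's middle is fixed, its top 102 mm up.
- press_a (a point): point on the top face of rim section a (the one at the pail's +x), mid-way along it, on its pale thumb mark; moves with the section: up, 74 mm from the pail's centre line and 112 mm above the ledge; shut, 76 mm and 106 mm. Its x axis points outwards from the pail's centre.
- press_b (a point): point on the top face of rim section b (the one at the pail's +y), mid-way along it, on its pale thumb mark; moves with the section: up, 74 mm from the pail's centre line and 112 mm above the ledge; shut, 76 mm and 106 mm. Its x axis points outwards from the pail's centre.
- press_c (a point): point on the top face of rim section c (the one at the pail's -x), mid-way along it, on its pale thumb mark; moves with the section: up, 74 mm from the pail's centre line and 112 mm above the ledge; shut, 76 mm and 106 mm. Its x axis points outwards from the pail's centre.
- press_d (a point): point on the top face of rim section d (the one at the pail's -y), mid-way along it, on its pale thumb mark; moves with the section: up, 74 mm from the pail's centre line and 112 mm above the ledge; shut, 76 mm and 106 mm. Its x axis points outwards from the pail's centre.
- rim_a (a joint): rim section a: tilt in rad, 0 = sprung up (outer edge 8 mm high), 0.21 = clicked shut, rim flat (hard stop). It hinges on a line 31 mm inside its press point, where it takes 8 to 10 N (more nearer its ends or the hinge). Let go before about 0.12 it springs up again; past that it snaps shut and stays.
- rim_b (a joint): rim section b: tilt in rad, 0 = sprung up (outer edge 8 mm high), 0.21 = clicked shut, rim flat (hard stop). It hinges on a line 31 mm inside its press point, where it takes 8 to 10 N (more nearer its ends or the hinge). Let go before about 0.12 it springs up again; past that it snaps shut and stays.
- rim_c (a joint): rim section c: tilt in rad, 0 = sprung up (outer edge 8 mm high), 0.21 = clicked shut, rim flat (hard stop). It hinges on a line 31 mm inside its press point, where it takes 8 to 10 N (more nearer its ends or the hinge). Let go before about 0.12 it springs up again; past that it snaps shut and stays.
- rim_d (a joint): rim section d: tilt in rad, 0 = sprung up (outer edge 8 mm high), 0.21 = clicked shut, rim flat (hard stop). It hinges on a line 31 mm inside its press point, where it takes 8 to 10 N (more nearer its ends or the hinge). Let go before about 0.12 it springs up again; past that it snaps shut and stays.
- funnel: red plastic funnel standing upside down on its mouth, 92 mm across with a small hanging tab, 96 mm tall; origin at the centre of its underside; loose, light
- bowl: small blue ceramic bowl, 92 mm across, 42 mm tall; origin at the centre of its underside; loose
- tag_holder: aluminium trough 34 by 96 mm (long along its y), 31 mm tall, with blank plant tags standing in it to about 75 mm; origin at the centre of its underside; loose
- peg: wooden clothes peg lying flat, 74 mm long (along its x), 10 mm wide, 14 mm high; origin at the centre of its underside; loose, light
- dispenser: grey push dispenser bottle, empty, 60 mm across, 148 mm tall with its white pump head; origin at the centre of its underside; loose, light
- pot_stack: three terracotta pots nested in one another, 110 mm across the rims, 160 mm tall; origin at the centre of the underside; loose, 0.95 kg

How it is judged:
By the outcome, as a careful person would: the job done as asked, in the order asked, and still so for the second after the job is handed in, with the robot touching nothing.
It also fails if it takes over 48 s, if anything falls off the work surface, if the arm or the gripper's body presses on something with over 40 N, if the wrist force passes 120 N, or if a joint passes its speed limit or range.

## Working session

There is one attempt and no reset: what is moved stays moved. The work goes in short steps, Python scripts to look and compute and a tool call to move; the robot and the scene stay as the last step left them, time stands still between calls to the robot, and variables do not carry over. Pictures are saved under pics/ and viewed, and the job is handed in when it is done.

Besides the shell and the picture viewer there is one more tool, called after ">>>" as name(argument=value, ...), one argument or row to a line, values as JSON. apply_moves: Moves the arm, as the interface text tells. Its arguments: {"type":"object","properties":{"plan":{"type":"array","items":{"type":"object","properties":{"tx":{"type":"number"},"ty":{"type":"number"},"tz":{"type":"number"},"roll":{"type":"number"}}}},"claw":{"type":"number"},"newtons":{"type":"number"}},"required":["plan"]}

```bash
mkdir -p pics; cat > h.py <<'E'
import numpy as np, cv2
from plant import monitor, viewer, bot
def snap(n,f):
    im=viewer.capture(n); cv2.imwrite('pics/'+f,cv2.cvtColor(im,cv2.COLOR_RGB2BGR)); return im
E
python3 - <<'E'
from h import *
np.set_printoptions(precision=4,suppress=True)
print(monitor.get_obs())
for n in("scene","top","wrist"):
    print(n,viewer.get_calibration(n))
snap("scene","s0.png");snap("top","t0.png")
E
```

```text
{'clock': 0.0, 'q': array([64.4631, 26.8973, -2.7849, 87.8745,  1.3821, 65.3751, -4.7168]), 'qvel': array([ 0.0011, -0.0776,  0.0143, -0.017 ,  0.0357,  0.0148,  0.0015]), 'joint_torque': array([  0.0002, -50.7978,  -0.0813, -23.6157,  -0.0615,   0.0379,
         0.0002]), 'eef_pos': array([ 273.1893, -616.9743,  403.6932]), 'ee_rot': array([[ 0.9144,  0.4049, -0.0009],
       [ 0.4049, -0.9144,  0.0018],
       [-0.0001, -0.002 , -1.    ]]), 'ft_force': array([-0.5144,  0.1554, -0.6706]), 'torque': array([ 0.058 , -0.0061,  0.0213]), 'gripper_width': 1.005117927830229}
scene {'camera_matrix': array([[509.8712,   0.    , 315.6103],
       [  0.    , 509.8712, 247.632 ],
       [  0.    ,   0.    ,   1.    ]]), 'position': array([1288.5384, -590.9808,  825.0659]), 'attitude': array([[ 0.6232, -0.5002,  0.6012],
       [ 0.782 ,  0.384 , -0.491 ],
       [ 0.0147,  0.7761,  0.6304]])}
top {'camera_matrix': array([[435.5235,   0.    , 326.4929],
       [  0.    , 435.5235, 241.2366],
       [  0.    ,   0.    ,   1.    ]]), 'position': array([ 377.7891,   12.4872, 1184.8932]), 'attitude': array([[-0.0202,  0.9855, -0.1684],
       [-0.9995, -0.016 ,  0.0265],
       [ 0.0234,  0.1689,  0.9854]])}
wrist {'camera_matrix': array([[411.9534,   0.    , 313.4202],
       [  0.    , 411.9534, 242.6482],
       [  0.    ,   0.    ,   1.    ]]), 'hand_eye': array([[-0.0006,  0.9594,  0.2819, 76.7639],
       [ 1.    ,  0.0003,  0.0008,  0.2312],
       [ 0.0007,  0.2819, -0.9594, 20.9861],
       [ 0.    ,  0.    ,  0.    ,  1.    ]])}
```

View pics/s0.png

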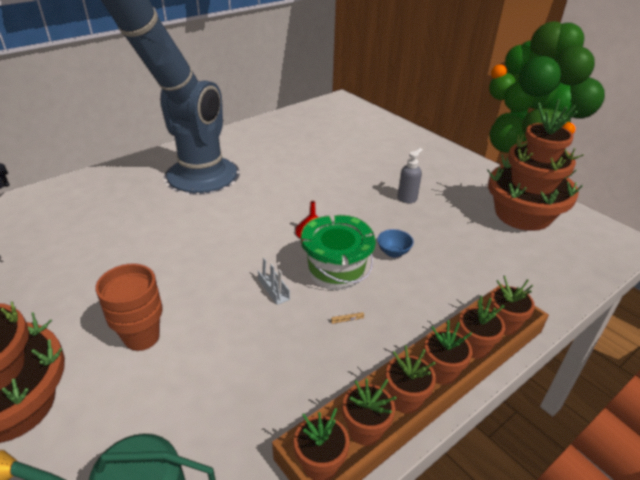

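View pics/t0.png

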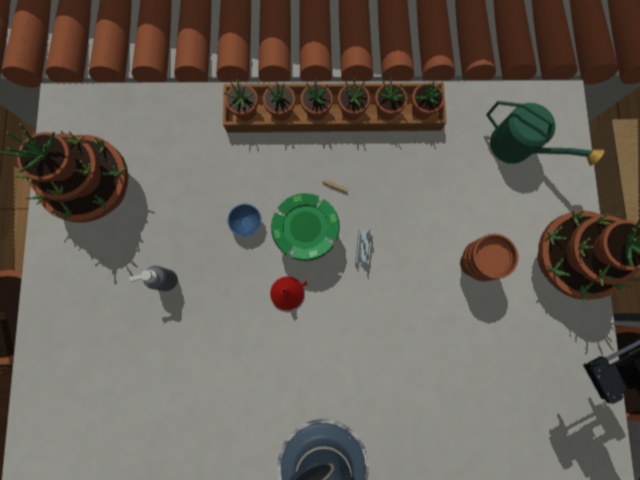

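```bash
cat >> h.py <<'E'
def pix2w(name,uv,z,obs=None):
    c=viewer.get_calibration(name)
    if name=="wrist":
        T=c["hand_eye"]; R=obs["ee_rot"]@T[:3,:3]; p=obs["eef_pos"]+obs["ee_rot"]@T[:3,3]
    else: R=c["attitude"]; p=c["position"]
    d=np.linalg.inv(c["camera_matrix"])@np.array([uv[0],uv[1],1.]); d=R@np.array([d[0],-d[1],-d[2]])
    return p+d*(z-p[2])/d[2]
def w2pix(name,P,obs=None):
    c=viewer.get_calibration(name)
    if name=="wrist":
        T=c["hand_eye"]; R=obs["ee_rot"]@T[:3,:3]; p=obs["eef_pos"]+obs["ee_rot"]@T[:3,3]
    else: R=c["attitude"]; p=c["position"]
    l=R.T@(np.asarray(P,float)-p); l=np.array([l[0],-l[1],-l[2]]); u=c["camera_matrix"]@l; return u[:2]/u[2]
E
python3 - <<'E'
from h import *
im=cv2.imread('pics/t0.png'); cv2.imwrite('pics/t0c.png',cv2.resize(im[180:280,215:395],None,fx=4.4,fy=4.4,interpolation=cv2.INTER_CUBIC))
im=cv2.imread('pics/s0.png'); cv2.imwrite('pics/s0c.png',cv2.resize(im[195:305,250:390],None,fx=5,fy=5,interpolation=cv2.INTER_CUBIC))
print(pix2w("top",(305,227),110))
E
```

```text
[598.72001154  36.9373789  110.        ]
```

View pics/t0c.png

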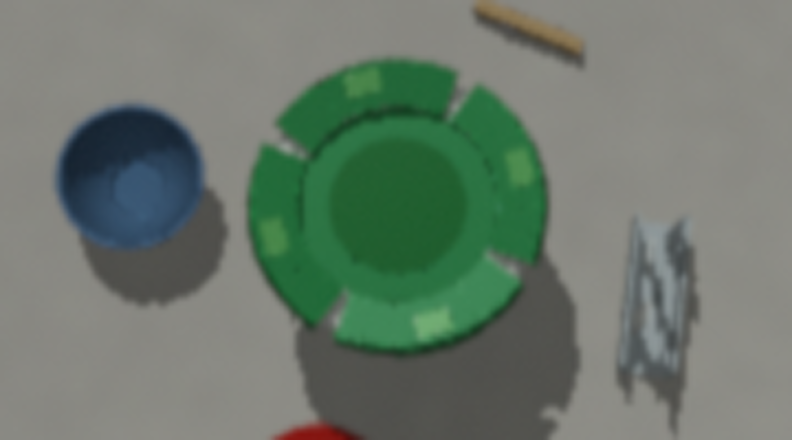

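View pics/s0c.png

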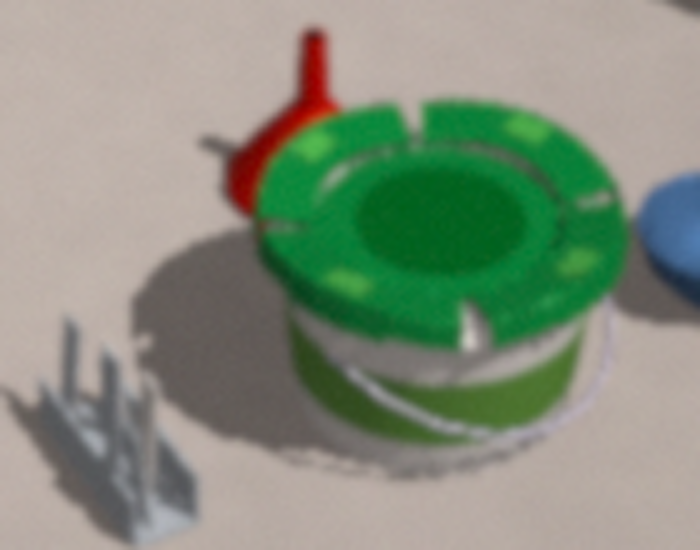

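Scene crop: all four marks are visible at about (317,147), (528,126), (577,262) and (348,282). Top crop: marks at (362,82), (519,167), (432,323) and (273,236). Next I'll measure them from both views.

```bash
python3 - <<'E'
from h import *
np.set_printoptions(precision=1,suppress=True)
M={}
M['t']=[pix2w("top",(215+u/4.4,180+v/4.4),111) for u,v in [(362,82),(519,167),(432,323),(273,236)]]
M['s']=[pix2w("scene",(250+u/5,195+v/5),111) for u,v in [(577,262),(348,282),(317,147),(528,126)]]
for k in M:
    P=np.array(M[k]); c=P.mean(0); print(k,'\n',P,c); d=P-c; print(np.hypot(d[:,0],d[:,1]),np.degrees(np.arctan2(d[:,1],d[:,0])))
print("inner disc", pix2w("top",(215+398/4.4,180+205/4.4),102),pix2w("scene",(250+440/5,195+221/5),102))
E
```

```text
t 
 [[672.3  55.7 111. ]
 [620.7 -33.9 111. ]
 [531.1  17.4 111. ]
 [582.6 107.  111. ]] [601.7  36.5 111. ]
[73.2 73.  73.1 73. ] [  15.1  -74.9 -164.8  105.1]
s 
 [[674.5  53.7 111. ]
 [623.2 -36.1 111. ]
 [536.6  15.1 111. ]
 [584.5 105.4 111. ]] [604.7  34.5 111. ]
[72.4 73.  70.8 73.7] [  15.3  -75.3 -164.1  105.9]
inner disc [601.4  36.  102. ] [606.3  32.1 102. ]
```

>>> apply_moves(
  plan=[
    {"roll":0.154},
    {"tx":3.5,"ty":-3.9},
    {"tx":3.5,"ty":-3.9},
    {"tx":3.5,"ty":-3.9},
    {"tx":3.5,"ty":-3.9},
    {"tx":3.5,"ty":-3.9},
    {"tx":3.5,"ty":-3.9},
    {"tx":3.5,"ty":-3.9},
  ],
  claw=0,
)

```text
schema error: expected keys tx, ty, tz, roll
```

>>> apply_moves(
  plan=[
    {"tx":0,"ty":0,"tz":0,"roll":0.154},
    {"tx":3.5,"ty":-3.9,"tz":0,"roll":0},
    {"tx":3.5,"ty":-3.9,"tz":0,"roll":0},
    {"tx":3.5,"ty":-3.9,"tz":0,"roll":0},
    {"tx":3.5,"ty":-3.9,"tz":0,"roll":0},
    {"tx":3.5,"ty":-3.9,"tz":0,"roll":0},
    {"tx":3.5,"ty":-3.9,"tz":0,"roll":0},
    {"tx":3.5,"ty":-3.9,"tz":0,"roll":0},
  ],
  claw=0,
)

```text
clock: 1.1
eef_pos: [439.4, -288.3, 404.6]
ee_rot: [[0.966, 0.26, -0.0], [0.26, -0.966, 0.0], [-0.0, -0.0, -1.0]]
ft_force: [0.4, 0.3, 0.1]
gripper_width: 0.175
```

>>> apply_moves(
  plan=[
    {"tx":3.5,"ty":-3.9,"tz":0,"roll":0},
    {"tx":3.5,"ty":-3.9,"tz":0,"roll":0},
    {"tx":3.5,"ty":-3.9,"tz":0,"roll":0},
    {"tx":3.5,"ty":-3.9,"tz":0,"roll":0},
    {"tx":3.5,"ty":-3.9,"tz":0,"roll":0},
    {"tx":3.5,"ty":-3.9,"tz":0,"roll":0},
    {"tx":3.3,"ty":-3.7,"tz":0,"roll":0},
    {"tx":0,"ty":0,"tz":0,"roll":0},
  ],
)

```text
clock: 2.1
eef_pos: [603.8, 39.9, 404.2]
ee_rot: [[0.964, 0.267, -0.0], [0.267, -0.964, 0.003], [0.0, -0.003, -1.0]]
ft_force: [-0.2, -0.4, 0.5]
gripper_width: 0.008
```

```bash
python3 - <<'E'
from h import *
o=monitor.get_obs(); print(o["clock"],o["eef_pos"],o["ft_force"]); np.save('o1.npy',o,allow_pickle=True)
im=snap("wrist","w1.png")
E
```

```text
2.1 [603.76594201  39.87779907 404.22055026] [-0.1703231  -0.4481588   0.46739416]
```

View pics/w1.png

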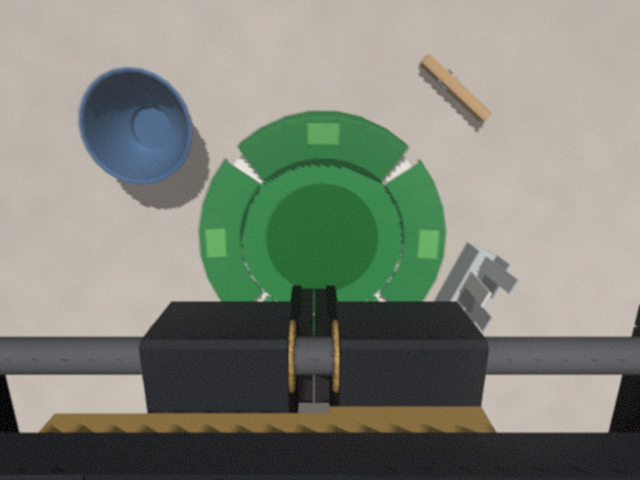

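The wrist view shows the +x mark at (323,133), the left mark at (216,243), the right mark at (428,244) and the disc centre at (322,237).

```bash
python3 - <<'E'
from h import *
np.set_printoptions(precision=1,suppress=True)
o=np.load('o1.npy',allow_pickle=True).item()
for uv,z in [((323,133),111.5),((216,243),111.5),((428,244),111.5),((322,237),102),((216,243),106),((428,244),106)]: print(pix2w("wrist",uv,z,o))
c=np.array([602.5,36])
for r in(58,85):
  for z in (102,106,114):
    pass
R=cv2.imread('pics/w1.png'); cv2.imwrite('pics/w1c.png',cv2.resize(R[95:310,190:460],None,fx=2.8,fy=2.8,interpolation=cv2.INTER_CUBIC))
E
```

```text
[672.6  53.4 111.5]
[582.5 104.4 111.5]
[620.9 -36.3 111.5]
[603.7  34.4 102. ]
[580.6 105.3 106. ]
[619.7 -38.3 106. ]
```

View pics/w1c.png

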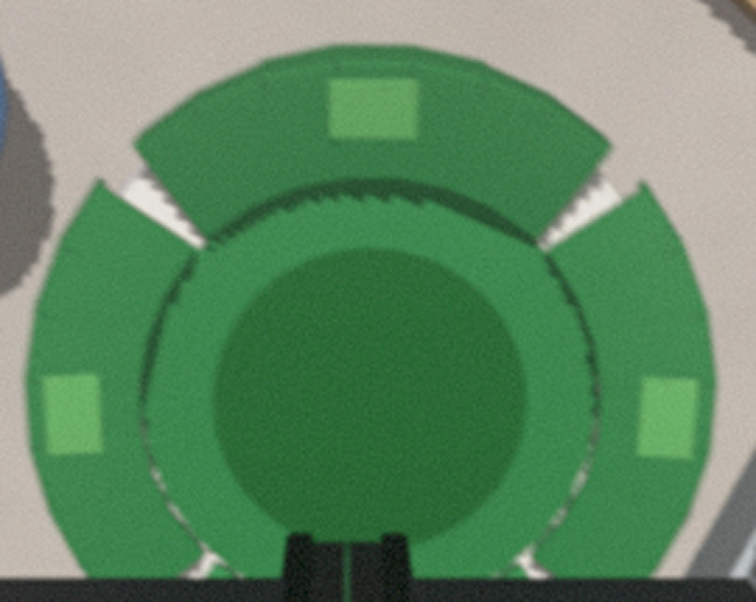

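>>> apply_moves(
  plan=[
    {"tx":2.3,"ty":0.2,"tz":1.5,"roll":0},
    {"tx":2.3,"ty":0.2,"tz":3,"roll":0},
    {"tx":2.3,"ty":0.1,"tz":3,"roll":0},
    {"tx":0,"ty":0,"tz":2,"roll":0},
    {"tx":0,"ty":0,"tz":0,"roll":0},
    {"tx":0,"ty":0,"tz":0,"roll":0},
  ],
)

```text
clock: 2.9
eef_pos: [670.9, 47.4, 311.0]
ee_rot: [[0.966, 0.259, 0.001], [0.259, -0.966, -0.0], [0.001, 0.001, -1.0]]
ft_force: [0.3, 0.3, -0.1]
gripper_width: 0.004
```

>>> apply_moves(
  plan=[
    {"tx":0.2,"ty":-0.6,"tz":0.5,"roll":0},
    {"tx":0,"ty":0,"tz":0.5,"roll":0},
    {"tx":0,"ty":0,"tz":0.2,"roll":0},
    {"tx":0,"ty":0,"tz":0.2,"roll":0},
    {"tx":0,"ty":0,"tz":0.2,"roll":0},
    {"tx":0,"ty":0,"tz":0,"roll":0},
  ],
)

```text
clock: 3.65
eef_pos: [671.8, 54.3, 294.6]
ee_rot: [[0.966, 0.26, 0.001], [0.26, -0.966, 0.0], [0.001, 0.0, -1.0]]
ft_force: [-0.7, 0.8, 4.0]
gripper_width: 0.007
```

>>> apply_moves(
  plan=[
    {"tx":0,"ty":0,"tz":0.15,"roll":0},
    {"tx":0,"ty":0,"tz":0.15,"roll":0},
    {"tx":0,"ty":0,"tz":0.1,"roll":0},
  ],
)

```text
clock: 4.03
eef_pos: [672.1, 54.5, 290.6]
ee_rot: [[0.966, 0.26, 0.003], [0.26, -0.966, 0.001], [0.003, 0.0, -1.0]]
ft_force: [0.4, 0.2, 1.5]
gripper_width: 0.006
```

>>> apply_moves(
  plan=[
    {"tx":0,"ty":0,"tz":0.15,"roll":0},
    {"tx":0,"ty":0,"tz":0.1,"roll":0},
    {"tx":0,"ty":0,"tz":0.1,"roll":0},
    {"tx":0,"ty":0,"tz":0,"roll":0},
  ],
)

```text
clock: 4.53
eef_pos: [671.7, 54.4, 288.2]
ee_rot: [[0.966, 0.26, 0.001], [0.26, -0.966, -0.0], [0.001, 0.001, -1.0]]
ft_force: [-3.6, -0.9, 12.6]
gripper_width: 0.006
```

>>> apply_moves(
  plan=[
    {"tx":0,"ty":0,"tz":-2.5,"roll":0},
    {"tx":-3.6,"ty":0,"tz":0,"roll":0},
    {"tx":-3.6,"ty":0,"tz":0,"roll":0},
    {"tx":-3.6,"ty":0,"tz":0,"roll":0},
    {"tx":-3.6,"ty":0,"tz":0,"roll":0},
    {"tx":0,"ty":0,"tz":0,"roll":0},
    {"tx":0,"ty":0,"tz":0.6,"roll":0},
    {"tx":0,"ty":0,"tz":0,"roll":0},
  ],
)

```text
clock: 5.52
eef_pos: [533.0, 17.1, 304.5]
ee_rot: [[0.966, 0.26, -0.001], [0.26, -0.966, 0.0], [-0.001, -0.001, -1.0]]
ft_force: [-0.4, -0.0, -0.4]
gripper_width: 0.004
```

>>> apply_moves(
  plan=[
    {"tx":0,"ty":0,"tz":0.5,"roll":0},
    {"tx":0,"ty":0,"tz":0.3,"roll":0},
    {"tx":0,"ty":0,"tz":0.2,"roll":0},
    {"tx":0,"ty":0,"tz":0,"roll":0},
  ],
)

```text
clock: 6.02
eef_pos: [532.5, 17.0, 295.3]
ee_rot: [[0.966, 0.26, -0.0], [0.26, -0.966, -0.0], [-0.0, 0.0, -1.0]]
ft_force: [-0.7, 0.3, 1.9]
gripper_width: 0.007
```

>>> apply_moves(
  plan=[
    {"tx":0,"ty":0,"tz":0.15,"roll":0},
    {"tx":0,"ty":0,"tz":0.15,"roll":0},
    {"tx":0,"ty":0,"tz":0.1,"roll":0},
  ],
)

```text
clock: 6.4
eef_pos: [532.0, 16.9, 291.7]
ee_rot: [[0.966, 0.26, -0.001], [0.26, -0.966, -0.001], [-0.001, 0.0, -1.0]]
ft_force: [-2.1, -1.0, 3.4]
gripper_width: 0.002
```

>>> apply_moves(
  plan=[
    {"tx":0,"ty":0,"tz":0.15,"roll":0},
    {"tx":0,"ty":0,"tz":0.1,"roll":0},
    {"tx":0,"ty":0,"tz":0.1,"roll":0},
    {"tx":0,"ty":0,"tz":0,"roll":0},
  ],
)

```text
clock: 6.9
eef_pos: [532.6, 16.9, 288.4]
ee_rot: [[0.966, 0.26, 0.0], [0.26, -0.966, -0.0], [0.0, 0.0, -1.0]]
ft_force: [-2.3, 0.5, 6.3]
gripper_width: 0.002
```

>>> apply_moves(
  plan=[
    {"tx":0,"ty":0,"tz":0.1,"roll":0},
    {"tx":0,"ty":0,"tz":0,"roll":0},
  ],
)

```text
clock: 7.15
eef_pos: [532.6, 17.0, 288.2]
ee_rot: [[0.966, 0.26, 0.0], [0.26, -0.966, -0.001], [0.0, 0.001, -1.0]]
ft_force: [-4.4, -0.8, 11.1]
gripper_width: -0.0
```

>>> apply_moves(
  plan=[
    {"tx":0,"ty":0,"tz":-4,"roll":0},
    {"tx":3.6,"ty":0,"tz":-4,"roll":0},
    {"tx":3.6,"ty":0,"tz":-3,"roll":0},
    {"tx":0,"ty":0,"tz":0,"roll":0},
  ],
)

```text
clock: 7.65
eef_pos: [604.3, 36.6, 399.2]
ee_rot: [[0.965, 0.26, 0.007], [0.26, -0.966, 0.002], [0.007, 0.0, -1.0]]
ft_force: [-0.3, 1.1, -1.7]
gripper_width: 0.003
```

```bash
python3 - <<'E'
from h import *
o=monitor.get_obs(); print(o["clock"],o["eef_pos"],o["q"]); np.save('o2.npy',o,allow_pickle=True)
im=snap("wrist","w2.png"); s=snap("scene","s2.png")
a=cv2.imread('pics/s2.png'); a=cv2.resize(a[150:305,230:430],None,fx=3.2,fy=3.2,interpolation=cv2.INTER_CUBIC); cv2.imwrite('pics/s2c.png',a)
E
```

```text
7.65 [604.32178883  36.58711873 399.17724359] [  7.53118201  21.89232578 -19.74144892  97.40058189   8.19828514
  61.72147632 -89.64661546]
```

View pics/w2.png

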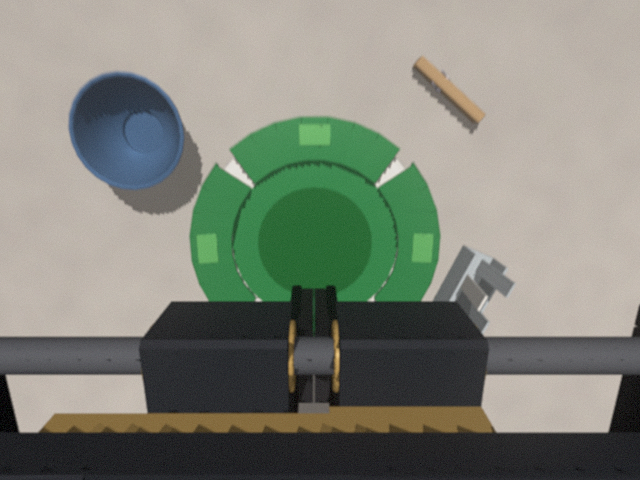

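View pics/s2c.png

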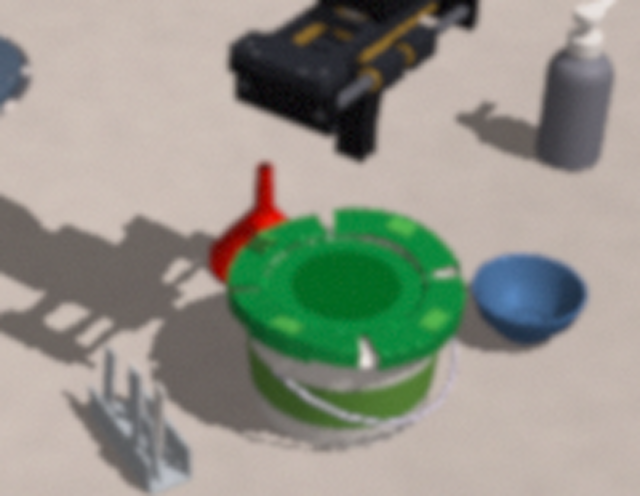

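>>> apply_moves(
  plan=[
    {"tx":0,"ty":0,"tz":0,"roll":0.17},
    {"tx":0,"ty":0,"tz":0,"roll":0.18},
    {"tx":0,"ty":0,"tz":0,"roll":0.18},
    {"tx":0,"ty":0,"tz":0,"roll":0.18},
    {"tx":0,"ty":0,"tz":0,"roll":0.18},
    {"tx":0,"ty":0,"tz":0,"roll":0.18},
    {"tx":0,"ty":0,"tz":0,"roll":0.18},
    {"tx":0,"ty":0,"tz":0,"roll":0.18},
  ],
)

```text
clock: 8.75
eef_pos: [601.6, 33.0, 390.2]
ee_rot: [[0.458, -0.889, -0.016], [-0.889, -0.458, 0.0], [-0.007, 0.014, -1.0]]
ft_force: [0.5, -0.3, -1.9]
gripper_width: 0.008
```

>>> apply_moves(
  plan=[
    {"tx":0,"ty":0,"tz":0,"roll":0.14},
    {"tx":0,"ty":0,"tz":0,"roll":0},
    {"tx":0,"ty":0,"tz":0,"roll":0},
  ],
)

```text
clock: 9.12
eef_pos: [602.8, 35.3, 388.7]
ee_rot: [[0.36, -0.933, -0.02], [-0.933, -0.361, 0.001], [-0.008, 0.018, -1.0]]
ft_force: [0.6, 0.6, 0.1]
gripper_width: 0.007
```

```bash
python3 - <<'E'
from h import *
o=monitor.get_obs(); print(o["clock"],o["eef_pos"],o["q"]); np.save('o3.npy',o,allow_pickle=True)
im=snap("wrist","w3.png")
w=np.load('o2.npy',allow_pickle=True).item()
print([pix2w("wrist",uv,z,w) for uv,z in [((315,134),106),((207,248),112),((423,248),112),((315,241),102)]])
E
```

```text
9.125 [602.77616166  35.28447156 388.7422497 ] [ -33.50783744   23.75477927   35.33702372  100.28996019  -15.3646989
   61.98851029 -151.76857536]
[array([674.21190147,  53.69997066, 106.        ]), array([583.41165352, 104.81160182, 112.        ]), array([621.33439827, -36.20661264, 112.        ]), array([604.40359628,  34.81851636, 102.        ])]
```

View pics/w3.png

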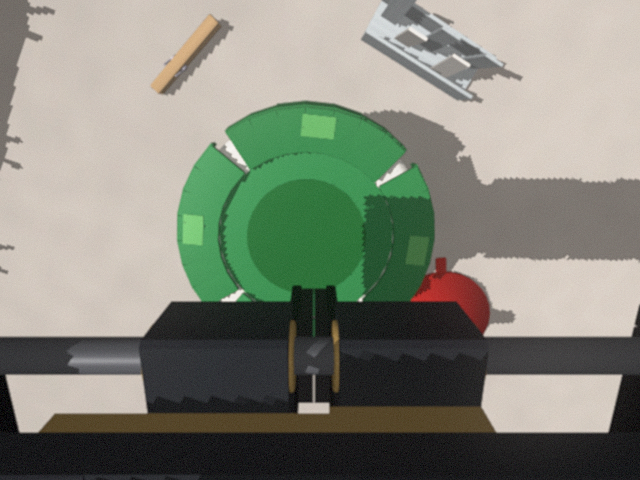

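Measured: that roll took joint 7 to −151.8°, right at its limit. I'll roll back the other way.

>>> apply_moves(
  plan=[
    {"tx":0,"ty":0,"tz":0,"roll":-0.15},
    {"tx":0,"ty":0,"tz":0,"roll":-0.15},
    {"tx":0,"ty":0,"tz":0,"roll":-0.15},
    {"tx":0,"ty":0,"tz":0,"roll":-0.15},
  ],
)

```text
clock: 9.68
eef_pos: [603.2, 33.0, 389.9]
ee_rot: [[0.825, -0.565, -0.017], [-0.565, -0.825, 0.002], [-0.016, 0.008, -1.0]]
ft_force: [0.3, -0.1, 0.3]
gripper_width: 0.005
```

```bash
python3 - <<'E'
from h import *
o=monitor.get_obs(); print(o["clock"],o["eef_pos"],o["ee_rot"],o["q"],o["qvel"])
E
```

```text
9.675 [603.15309671  33.00014832 389.85780124] [[ 0.82477789 -0.56518761 -0.01744687]
 [-0.56524172 -0.82492258  0.00212888]
 [-0.01559553  0.00810585 -0.99984553]] [ -27.54185153   22.43413121   27.25325109   99.90710534  -11.65422576
   61.45244717 -120.69463479] [ 11.21803399  -2.11276868 -15.46656292  -0.49134011   7.02084061
  -0.73121421  61.41169051]
```

>>> apply_moves(
  plan=[
    {"tx":0,"ty":0,"tz":0,"roll":-0.17},
    {"tx":0,"ty":0,"tz":0,"roll":-0.17},
    {"tx":0,"ty":0,"tz":0,"roll":-0.17},
    {"tx":0,"ty":0,"tz":0,"roll":-0.17},
    {"tx":0,"ty":0,"tz":0,"roll":-0.17},
    {"tx":0,"ty":0,"tz":0,"roll":-0.17},
    {"tx":0,"ty":0,"tz":0,"roll":-0.17},
    {"tx":0,"ty":0,"tz":0,"roll":-0.17},
  ],
)

```text
clock: 10.68
eef_pos: [603.1, 33.0, 390.3]
ee_rot: [[0.725, 0.689, -0.016], [0.689, -0.725, 0.002], [-0.011, -0.013, -1.0]]
ft_force: [-0.3, -0.7, -0.9]
gripper_width: 0.004
```

>>> apply_moves(
  plan=[
    {"tx":0,"ty":0,"tz":0,"roll":-0.17},
    {"tx":0,"ty":0,"tz":0,"roll":-0.17},
    {"tx":0,"ty":0,"tz":0,"roll":-0.17},
    {"tx":0,"ty":0,"tz":0,"roll":-0.17},
    {"tx":0,"ty":0,"tz":0,"roll":-0.17},
    {"tx":0,"ty":0,"tz":0,"roll":-0.1},
    {"tx":0,"ty":0,"tz":0,"roll":0},
  ],
)

```text
clock: 11.55
eef_pos: [603.1, 32.9, 390.5]
ee_rot: [[-0.131, 0.991, -0.016], [0.991, 0.131, 0.002], [0.004, -0.016, -1.0]]
ft_force: [-0.2, -0.0, 0.5]
gripper_width: 0.003
```

```bash
python3 - <<'E'
from h import *
o=monitor.get_obs(); print(o["clock"],o["eef_pos"],o["ee_rot"],o["q"],o["qvel"])
E
```

```text
11.55 [603.06900476  32.93137442 390.50753136] [[-0.13124796  0.99121788 -0.01615812]
 [ 0.99134237  0.13129168  0.00167083]
 [ 0.00377759 -0.01579894 -0.99986805]] [-7.04921221e+00  2.10909885e+01 -4.22378625e-02  9.86693379e+01
 -2.21553851e-01  6.11468050e+01  5.63186869e-01] [-1.63585624  0.04981774  1.86080329 -0.07607378 -0.36321436  0.08615643
 -1.45261664]
```

>>> apply_moves(
  plan=[
    {"tx":2.4,"ty":-0.2,"tz":2,"roll":0},
    {"tx":2.4,"ty":-0.2,"tz":3,"roll":0},
    {"tx":2.4,"ty":-0.2,"tz":2.6,"roll":0},
    {"tx":0,"ty":0,"tz":0.8,"roll":0},
    {"tx":0,"ty":0,"tz":0,"roll":0},
    {"tx":0,"ty":0,"tz":0,"roll":0},
  ],
)

```text
clock: 12.3
eef_pos: [587.2, 103.1, 307.5]
ee_rot: [[-0.131, 0.991, -0.015], [0.991, 0.131, -0.0], [0.002, -0.015, -1.0]]
ft_force: [-0.5, 0.9, -0.3]
gripper_width: 0.006
```

>>> apply_moves(
  plan=[
    {"tx":0.1,"ty":0,"tz":0.5,"roll":0},
    {"tx":0,"ty":0,"tz":0.5,"roll":0},
    {"tx":0,"ty":0,"tz":0.2,"roll":0},
    {"tx":0,"ty":0,"tz":0.1,"roll":0},
    {"tx":0,"ty":0,"tz":0,"roll":0},
  ],
)

```text
clock: 12.92
eef_pos: [586.2, 106.0, 294.1]
ee_rot: [[-0.133, 0.991, -0.016], [0.991, 0.133, 0.0], [0.003, -0.016, -1.0]]
ft_force: [-1.0, 0.3, 6.1]
gripper_width: 0.005
```

>>> apply_moves(
  plan=[
    {"tx":0,"ty":0,"tz":0.15,"roll":0},
    {"tx":0,"ty":0,"tz":0.15,"roll":0},
    {"tx":0,"ty":0,"tz":0.1,"roll":0},
  ],
)

```text
clock: 13.3
eef_pos: [585.9, 105.8, 289.1]
ee_rot: [[-0.134, 0.991, -0.017], [0.991, 0.134, -0.0], [0.002, -0.017, -1.0]]
ft_force: [0.1, -0.6, -0.4]
gripper_width: 0.005
```

>>> apply_moves(
  plan=[
    {"tx":0,"ty":0,"tz":0.15,"roll":0},
    {"tx":0,"ty":0,"tz":0.1,"roll":0},
    {"tx":0,"ty":0,"tz":0,"roll":0},
  ],
)

```text
clock: 13.68
eef_pos: [586.0, 105.8, 288.2]
ee_rot: [[-0.133, 0.991, -0.017], [0.991, 0.133, -0.0], [0.002, -0.017, -1.0]]
ft_force: [-3.1, 0.9, 10.0]
gripper_width: 0.003
```

>>> apply_moves(
  plan=[
    {"tx":0,"ty":0,"tz":-2.5,"roll":0},
    {"tx":-3.6,"ty":0.5,"tz":0,"roll":0},
    {"tx":-3.6,"ty":0.5,"tz":0,"roll":0},
    {"tx":-3.6,"ty":0.5,"tz":0,"roll":0},
    {"tx":-3.6,"ty":0.4,"tz":0,"roll":0},
    {"tx":0,"ty":0,"tz":0,"roll":0},
    {"tx":0,"ty":0,"tz":0.6,"roll":0},
    {"tx":0,"ty":0,"tz":0,"roll":0},
  ],
)

```text
clock: 14.68
eef_pos: [623.8, -32.9, 304.1]
ee_rot: [[-0.135, 0.991, -0.019], [0.991, 0.135, 0.001], [0.003, -0.019, -1.0]]
ft_force: [-0.2, 0.6, -0.3]
gripper_width: 0.01
```

Tip is at about (620, −33, 122), which is where I want it.

>>> apply_moves(
  plan=[
    {"tx":-0.1,"ty":0,"tz":0.5,"roll":0},
    {"tx":0,"ty":0,"tz":0.3,"roll":0},
    {"tx":0,"ty":0,"tz":0.2,"roll":0},
    {"tx":0,"ty":0,"tz":0,"roll":0},
  ],
)

```text
clock: 15.18
eef_pos: [624.3, -35.4, 295.4]
ee_rot: [[-0.133, 0.991, -0.017], [0.991, 0.133, -0.0], [0.002, -0.017, -1.0]]
ft_force: [-1.0, 0.3, 1.7]
gripper_width: 0.006
```

>>> apply_moves(
  plan=[
    {"tx":0,"ty":0,"tz":0.15,"roll":0},
    {"tx":0,"ty":0,"tz":0.15,"roll":0},
    {"tx":0,"ty":0,"tz":0.1,"roll":0},
  ],
)

```text
clock: 15.55
eef_pos: [624.3, -36.0, 292.1]
ee_rot: [[-0.133, 0.991, -0.016], [0.991, 0.133, -0.001], [0.001, -0.016, -1.0]]
ft_force: [-1.4, -0.1, 4.7]
gripper_width: 0.003
```

>>> apply_moves(
  plan=[
    {"tx":0,"ty":0,"tz":0.15,"roll":0},
    {"tx":0,"ty":0,"tz":0.1,"roll":0},
    {"tx":0,"ty":0,"tz":0,"roll":0},
  ],
)

```text
clock: 15.92
eef_pos: [624.2, -35.5, 288.6]
ee_rot: [[-0.133, 0.991, -0.017], [0.991, 0.133, -0.0], [0.002, -0.017, -1.0]]
ft_force: [-0.2, -0.5, 2.7]
gripper_width: 0.006
```

>>> apply_moves(
  plan=[
    {"tx":0,"ty":0,"tz":0.1,"roll":0},
    {"tx":0,"ty":0,"tz":0.1,"roll":0},
    {"tx":0,"ty":0,"tz":0,"roll":0},
  ],
)

```text
clock: 16.3
eef_pos: [624.2, -35.5, 288.2]
ee_rot: [[-0.133, 0.991, -0.017], [0.991, 0.133, -0.0], [0.002, -0.016, -1.0]]
ft_force: [-3.7, -0.3, 10.3]
gripper_width: 0.005
```

>>> apply_moves(
  plan=[
    {"tx":0,"ty":0,"tz":-4,"roll":0},
    {"tx":0,"ty":0,"tz":-4,"roll":0},
    {"tx":-5,"ty":-3,"tz":-2,"roll":0},
    {"tx":-5,"ty":-3,"tz":0,"roll":0},
    {"tx":-5,"ty":-3,"tz":0,"roll":0},
    {"tx":-5,"ty":-3,"tz":0,"roll":0},
    {"tx":0,"ty":0,"tz":0,"roll":0},
  ],
)

```text
clock: 17.18
eef_pos: [530.7, -255.1, 387.9]
ee_rot: [[-0.123, 0.992, -0.019], [0.992, 0.123, -0.002], [-0.0, -0.019, -1.0]]
ft_force: [0.1, 0.5, 0.4]
gripper_width: 0.006
```

```bash
python3 - <<'E'
from h import *
np.set_printoptions(precision=1,suppress=True)
o=monitor.get_obs(); print(o["clock"],o["eef_pos"],o["q"])
snap("top","t4.png");snap("scene","s4.png")
a=cv2.imread('pics/t4.png')[170:320,215:395]; b=cv2.imread('pics/s4.png')[190:300,250:420]
a=cv2.resize(a,None,fx=4,fy=4,interpolation=cv2.INTER_CUBIC);b=cv2.resize(b,None,fx=4.6,fy=4.6,interpolation=cv2.INTER_CUBIC)
cv2.imwrite('pics/t4c.png',a);cv2.imwrite('pics/s4c.png',b)
E
```

```text
17.175 [ 530.7 -255.1  387.9] [ 17.1  19.8   5.6 101.2  -1.6  60.1  30.2]
```

View pics/t4c.png

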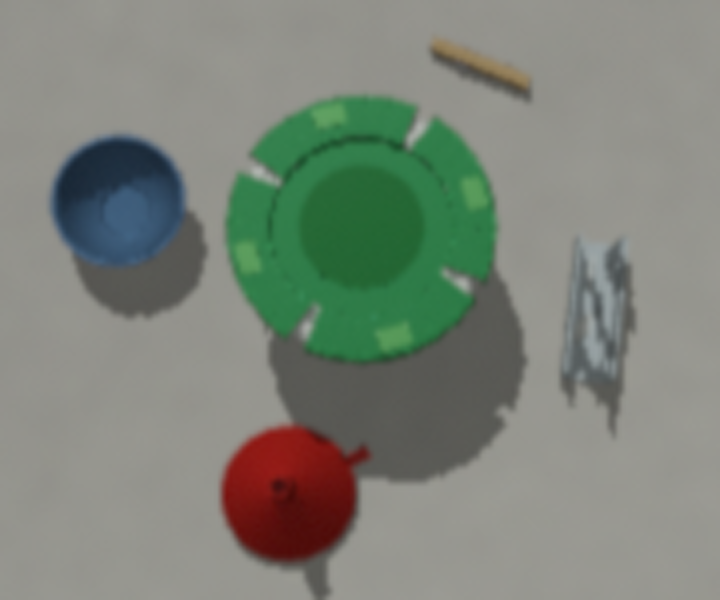

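View pics/s4c.png

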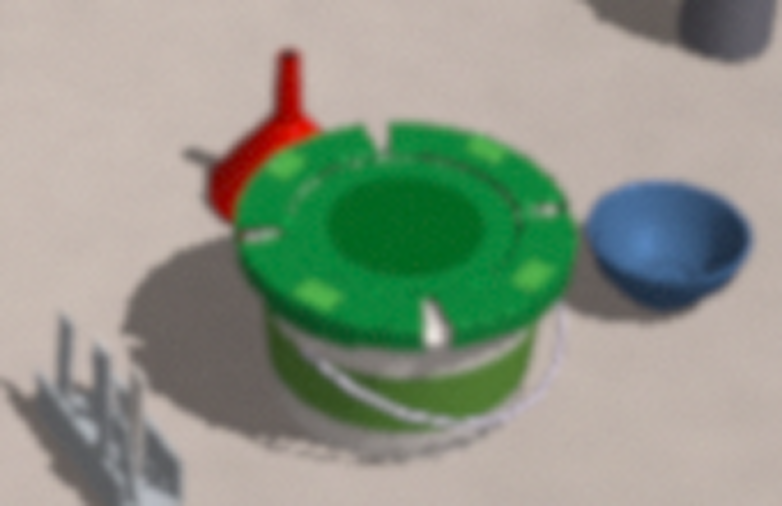

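Top view: all four sections now have the same shade as the fixed ring, where they differed before. The disc centre is at (305.5,226.8), against (305.5,226.6) at the start, so the pail hasn't moved.

```bash
python3 -c "
from h import *
print(bot.hand_in())"
```

```text
the job is handed in; nothing more can be done
None
```

All four rim sections of the lid look clicked down flat, and I handed the job in at about 17 s with the gripper clear of everything.

- **Pressing:** I pressed each section on its thumb mark with the closed fingertips. Each time I went down until the tip met the hard stop at the shut height (about 106 mm). The end-of-move force readings there were 10–13 N. I didn't see a force drop on every section that would mark the click. I never settled which section, if any, was already shut, so I pressed all four.
- **Last checks:** In the final top and scene pictures, all four sections match the fixed ring in shade, where they differed before. The pail's centre sits within about 0.2 pixel of where it started. The funnel, bowl, peg and tag holder look undisturbed.
- **One slip:** While turning the wrist I went the wrong way, and joint 7 reached −151.8° against its limit of −152.46°. No reading I took was past the limit. I rolled back and turned the other way. That left the tool tilted by about 1° for the last two presses, which still reached the stop normally.

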